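# Close up the coffee-capsule box on the bar

## Task

The bar is closing: push the yellow upright flap of the capsule box down flat over the capsules first, then swing the teal cover over and push it fully shut on top. Work with the fingertips or the outside of the fingers only: pick nothing up, do not lift the box, tip it or shove it along the counter, and leave the capsules in it and everything around it where they are.

Things in the scene. Friction and masses are not known exactly. Their poses are not given: they have to be found in the camera images.
- caddy: open-topped dark steel capsule box, 160 x 160 mm outside, rim 70 mm high, walls 5 mm, 2.2 to 3.2 kg in all, standing loose on the counter. Origin: centre of its underside. Its -x side (brass strip) faces the robot or the robot's right (-y) and carries the flap; its +y side carries the cover; z is up.
- flap (a joint): angle of the yellow flap in rad: 0 = folded flat (level, 5 mm below the rim), about 1.57 = upright. Stiff hinge: it stays where it is left and needs about 1 N at its free edge. The flap is 90 mm wide along the box's y, 4 mm thick, its free edge 110 mm from the hinge line. It folds away from the box's -x side, towards its +x.
- flap_hinge (a point): middle of the flap's hinge line, in the middle of the flap's thickness, at (-70, 0, 63) mm in the box's frame; the line runs along the box's y. Axes turn with the flap: x points from the hinge to the free edge, z is the normal of the face that looks up once folded (outwards, to the box's -x, while upright).
- flap_edge (a point): middle of the flap's free edge, 110 mm from flap_hinge, mid thickness; axes as flap_hinge.
- cover (a joint): angle of the teal cover in rad: 0 = fully shut (level on the rim), about 1.57 = upright, larger = leaning outwards, limit 2.05. Stiff hinge: it stays where it is left and needs about 2 N at its free edge. The cover is 160 x 160 mm, 6 mm thick. It closes from the box's +y side towards its -y side.
- cover_hinge (a point): middle of the cover's hinge line, on the cover's inner face, at (0, 80, 70.5) mm in the box's frame; the line runs along the box's x. Axes turn with the cover: -y points from the hinge to the free edge, z is the normal of the outer face (up when shut); the outer face is 6 mm from this point along z.
- cover_edge (a point): middle of the cover's free edge, on the inner face, 160 mm from cover_hinge; axes as cover_hinge.
- capsule_a: brass-coloured coffee capsule, 37 mm across, 28 mm high, loose on the box's floor. Origin: centre of its underside. Leave it there.
- capsule_b: red coffee capsule, as capsule_a.
- capsule_c: blue coffee capsule, as capsule_a.
- cup: white mug, 80 mm across, 62 mm high, loose, beyond the box's +x side. Origin: centre of its underside. Leave it alone.
- tamper: coffee tamper, steel foot 58 mm across, wooden grip, 85 mm high, loose, beside the box's -y side. Origin: centre of its underside. Leave it alone.
- pitcher: steel milk jug, 84 mm across, 100 mm high, loose. Origin: centre of its underside. Leave it alone.
- syrup: amber syrup bottle, 70 mm across, 240 mm high, loose. Origin: centre of its underside. Leave it alone.
- carton: red and white milk carton, 70 x 70 mm, 170 mm high (182 with its cap), loose. Origin: centre of its underside. Leave it alone.

How it is judged:
On the way, in this order (a step that is already met when the one before it is completed fails the run):
1. the flap is folded flat while the cover still stands open (value of joint flap below 0.12 rad and value of joint cover above 1 rad), for 0.2 s.
2. the cover is shut over the folded flap (value of joint cover below 0.07 rad and value of joint flap below 0.12 rad), for 0.2 s.
At the end, for the whole second after the job is handed in: The flap is within 0.12 rad of flat and the cover within 0.07 rad of shut and still; the box stands level within 30 mm of where it stood, with the capsules on its floor; the mug, tamper, jug, bottle and carton are within 30 mm of where they stood (all of step 2 and velocity of joint cover between -0.05 and 0.05 rad/s and distance of each of caddy, cup, tamper, pitcher, syrup, carton from where it was at the start of the episode below 0.03 m and angle between caddy's own z axis and vertical below 0.08 rad and linear speed of caddy below 0.02 m/s and height (world z) of each of capsule_a, capsule_b, capsule_c below 0.03 m); the robot touches nothing.
It fails at once if the cover is swung down past halfway while the flap still stands up (value of joint cover below 0.8 rad and value of joint flap above 0.3 rad).
It fails at once if the box is lifted, tipped by more than 0.15 rad or shoved by more than 30 mm (height (world z) of caddy above 0.015 m or angle between caddy's own z axis and vertical above 0.15 rad or distance of caddy from where it was at the start of the episode above 0.03 m).
It fails at once if a capsule is lifted off the box's floor by more than 25 mm (height (world z) of any of capsule_a, capsule_b, capsule_c above 0.03 m).
It fails at once if a bystander is moved or lifted by more than 30 mm, or tipped over (distance of any of cup, tamper, pitcher, syrup, carton from where it was at the start of the episode above 0.03 m or angle between any of cup, tamper, pitcher, syrup, carton's own z axis and vertical above 0.5 rad).
It also fails if it takes over 51 s, if anything falls off the work surface, if the arm or the gripper's body presses on something with over 40 N, if the wrist force passes 120 N, or if a joint passes its speed limit or range.

## Robot

A 6-joint arm with a two-finger parallel gripper is mounted at the origin on the work surface. World frame = base frame: x ahead of the robot, y to its left, z up, the work surface at z = 0. Lengths are in m, angles in rad, forces in N, time in s.
With the tool pointing down it reaches from about 0.3 to 0.75 m from the base axis. Payload 8.5 kg.
Tool frame: the origin (TCP) lies between the finger pads; the fingertips stand 22 mm ahead of it and the grasp point (between the pads) lies 3 mm ahead of it; z points along the fingers, y is the line along which they close (so a half turn about z gives the same grasp; the last joint's range is limited). The gripper opens to 88 mm and grips with 3 to 60 N. Pads are 18 mm wide; open, the fingers measure 123 mm over their backs; the gripper's body (75 mm by 187 mm) begins 45 mm behind the grasp point.
Start: joints at [-1.35, 0.381, 1.297, -0, 1.464, -0.215], TCP at [0.232, -0.499, 0.261] pointing down, gripper open.
Joint ranges: [-3.11, 3.11], [-0.89, 2.33], [0.22, 2.48], [-1.42, 4.56], [0.17, 2.85], [-2.88, 2.88]. Speed limits (rad/s): [2.39, 2.39, 3.14, 3.14, 3.14, 3.14].

## Interface

Orientations are given as a 3x3 rotation matrix whose columns are the frame's x, y, z axes.
In Python, from bench import sensors, cams, sign_off gives the robot as it stands.
- The arm moves only by the shell command python3 -m crank 'ROWS' [OPENING]. ROWS is JSON, a list of rows, each a list of 2 entries, a list of its own where there are three numbers: the shift along the tool's x, y, z in cm, then the turn, a rotation vector about the tool's x, y, z in degrees. A call has exactly 10 rows; each row shifts and turns the commanded pose from where the row before left it, along the tool's axes as they then stand; what a row does not reach is not made up. A row lasts 1/12 s, in which the tool goes at most 41.7 mm and 7.16 degrees, less where a joint would pass 70% of its speed; a pose out of reach is approached as far as the arm can. A call is refused whole if a number of a shift passes 4.17 or a number of a turn 7.16, either way. A call with a gripper value outside its range is refused whole. OPENING is the opening in per cent of the stroke, from 0 (shut) to 100 (fully open), set as the call begins (- or left out, the last holds). The fingers move at their own pace and stop on an object; the grip force is fixed at half the most. Time passes only in rows, so rows that do not move let the fingers close, or fill a call up. It gives the time, the measured TCP pose, the force, the opening and the grip force at its end, in the units of the state.
- sensors.sense(): the state, without advancing time (a new reading comes with each control period).
- cams.read_camera(name): name is "side" or "top" or "wrist"; returns a dict with "pixels" (400x640x3 uint8, red, green, blue), "range_z" (400x640 float32, m along the optical axis (not along the pixel's ray), 0 where there is no reading), "fx", "fy", "cx", "cy" (pixels), "rvec" (rotation vector, rad) and "tvec" (3), from world to camera coordinates, as OpenCV has them. Camera axes: x right, y down, z forward; pixel columns grow to the right and rows downward; lengths in m; the calibration is good to about 2 mm. A picture is of the moment at which its call begins.
- sign_off(): hands the job in; it is judged then, once.
The state is a dict: "clock": time; "joint_positions": joint angles; "qd": joint speeds; "joint_efforts": joint torques, N m; "eef_pos": TCP position; "ee_rot": TCP orientation; "contact_force": force on the tool from outside, world axes, zero at the start; "wrist_torque": the same for the moment, N m; "opening": finger opening in m; "gripper_force": force on a finger pad.
Only numpy, scipy, OpenCV 4.12 (cv2) and the standard library are available. Lean on these libraries where they do the work, as an engineer would, in place of code of your own. Each camera call takes 0.05 s, during which the arm holds its last target. There are 200 camera calls.

## Working session

There is one attempt and no reset: what is moved stays moved. The work goes in short steps, Python scripts to look and compute and a shell command to move; the robot and the scene stay as the last step left them, time stands still between calls to the robot, and variables do not carry over. Pictures are saved under pics/ and viewed, at most 10 in all, crops included, and the job is handed in when it is done.

```bash
mkdir -p pics; ls; python3 - <<'E'
from bench import sensors,cams
import cv2,numpy as np
s=sensors.sense(); print(s['clock'],s['eef_pos'],s['ee_rot'])
ims=[]
for n in ['top','side']:
    c=cams.read_camera(n); np.savez('%s0.npz'%n,**c)
    cv2.imwrite('pics/%s0.png'%n,c['pixels'][:,:,::-1])
    R=cv2.Rodrigues(np.array(c['rvec']))[0]; print(n,c['fx'],c['cx'],c['cy'],-R.T@np.array(c['tvec']),R.tolist())
E
```

```text
pics
0.0 [ 0.23209405 -0.49834913  0.26012999] [[ 9.06547836e-01  4.22102952e-01 -3.44621080e-04]
 [ 4.22102989e-01 -9.06546736e-01  1.44334664e-03]
 [ 2.96825764e-04 -1.45392836e-03 -9.99998899e-01]]
top 391.5589351468876 316.1237555464552 198.08092930778383 [ 0.42877818 -0.09721052  1.34140749] [[-0.023438889381747208, -0.9996593788623315, -0.011478010155421381], [-0.9938724073440498, 0.02454066399907695, -0.10777473604990873], [0.10801970368730565, 0.008881557468267291, -0.9941090793027919]]
side 401.1288778588359 314.6206664297117 203.84899344392224 [-0.03481716 -1.01301634  1.02119271] [[0.8373935959792803, -0.5465962627093409, -0.0021191991580686853], [-0.35962376008871555, -0.5480209276153423, -0.7552111056355525], [0.41163420240857584, 0.6331710578412447, -0.6554782184936847]]
```

View pics/top0.png

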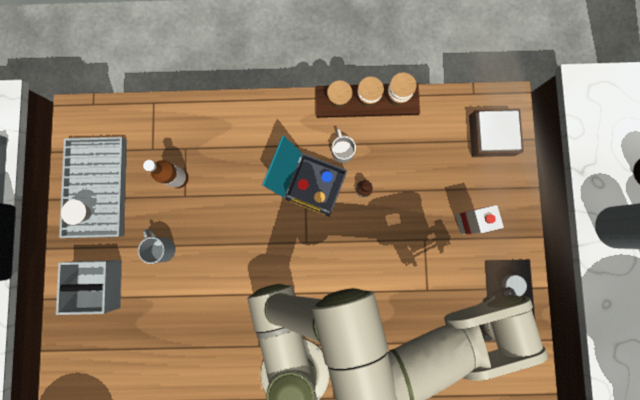

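View pics/side0.png

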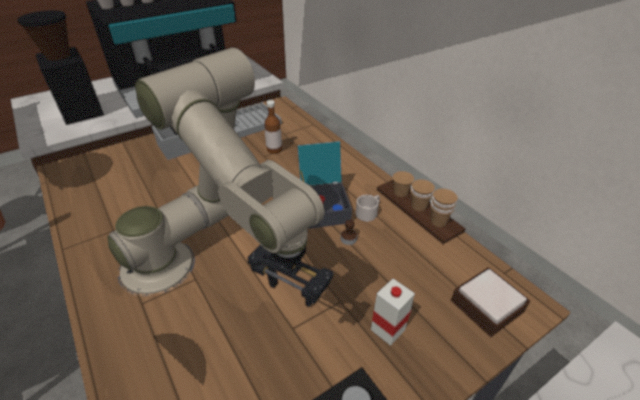

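The top view shows the box near (316,184), with the teal cover on its left (279,168) and the yellow flap edge-on along its lower rim (307,208). The mug is at (343,147), the tamper at (364,187), and the bottle and jug are far left. In the side view the arm hides the flap. Next I'll measure from the depth data.

```bash
cat > h.py <<'E'
import numpy as np,cv2
def cloud(c):
    R=cv2.Rodrigues(np.array(c['rvec']))[0]; t=np.array(c['tvec']).ravel()
    d=c['range_z'].astype(float); v,u=np.mgrid[:400,:640]
    P=np.stack([(u-c['cx'])/c['fx']*d,(v-c['cy'])/c['fy']*d,d],-1)
    return (P-t)@R, d>0     # world = R^T (P - t)
E
python3 - <<'E'
import numpy as np,cv2
from h import *
c=dict(np.load('top0.npz')); W,ok=cloud(c)
hsv=cv2.cvtColor(c['pixels'],cv2.COLOR_RGB2HSV)
roi=np.zeros((400,640),bool); roi[130:225,255:385]=1
H,S,V=hsv[...,0],hsv[...,1],hsv[...,2]
teal=roi&ok&(H>80)&(H<100)&(S>100)
yel=roi&ok&(H>20)&(H<33)&(S>120)
rim=roi&ok&(abs(W[...,2]-.070)<.006)&~teal&~yel&(S<110)
for n,m in [('teal',teal),('yel',yel),('rim',rim)]:
    p=W[m]; print(n,m.sum(),p.min(0).round(3),p.max(0).round(3),p.mean(0).round(3))
    r=cv2.minAreaRect((p[:,:2]*1000).astype(np.float32)); print(r, cv2.boxPoints(r).round(0).tolist())
p=W[teal]; q=p-p.mean(0); print('teal normal',np.linalg.svd(q,full_matrices=0)[2].round(3))
print('yel',W[yel].round(3)[::6].tolist())
v=cv2.resize(c['pixels'][130:225,255:385],None,fx=6,fy=6,interpolation=cv2.INTER_CUBIC)[:,:,::-1]
cv2.imwrite('pics/crop.png',v)
E
```

```text
teal 1250 [ 0.575 -0.04  -0.004] [0.789 0.08  0.228] [0.656 0.015 0.156]
((681.1493530273438, 26.613449096679688), (97.3689193725586, 194.7783660888672), 67.44981384277344) [[573.0, 19.0], [752.0, -56.0], [790.0, 34.0], [610.0, 109.0]]
yel 86 [ 0.52  -0.095  0.003] [ 0.573 -0.007  0.176] [ 0.542 -0.055  0.139]
((544.6980590820312, -52.64558410644531), (97.33668518066406, 21.2175350189209), 61.972877502441406) [[512.0, -91.0], [531.0, -101.0], [577.0, -15.0], [558.0, -5.0]]
rim 325 [ 0.51  -0.208  0.064] [0.774 0.016 0.076] [ 0.625 -0.087  0.07 ]
((662.5698852539062, -104.88020324707031), (163.74417114257812, 265.333251953125), 67.45079803466797) [[509.0, -130.0], [754.0, -231.0], [816.0, -80.0], [571.0, 22.0]]
teal normal [[ 0.218 -0.334 -0.917]
 [-0.914  0.259 -0.311]
 [ 0.342  0.906 -0.249]]
yel [[0.555, -0.014, 0.174], [0.573, -0.023, 0.003], [0.555, -0.027, 0.14], [0.549, -0.029, 0.17], [0.545, -0.032, 0.171], [0.553, -0.047, 0.09], [0.545, -0.052, 0.135], [0.539, -0.056, 0.17], [0.535, -0.059, 0.175], [0.532, -0.062, 0.175], [0.539, -0.079, 0.097], [0.53, -0.08, 0.164], [0.526, -0.08, 0.172], [0.531, -0.081, 0.071], [0.52, -0.092, 0.174]]
```

View pics/crop.png

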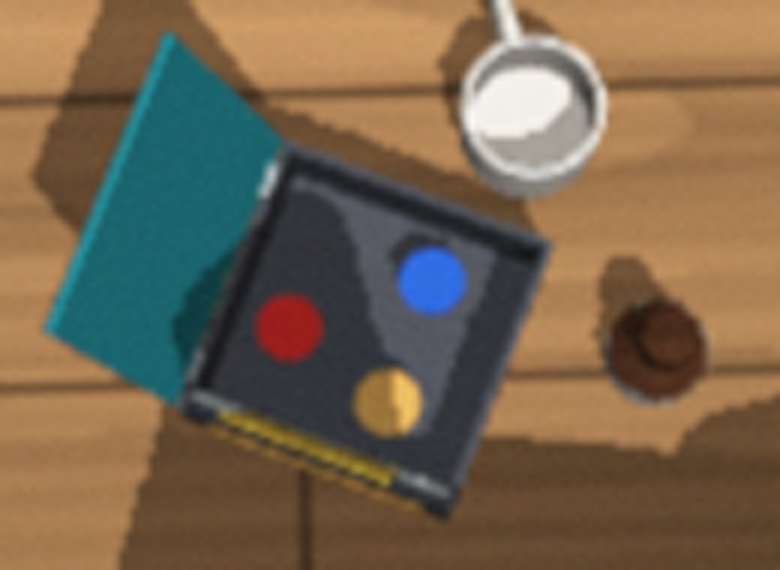

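The crop shows the rim corners at about (188,408), (445,512), (548,245) and (285,148). The flap's top edge runs from (220,415) to (400,485), and the cover's free edge from (45,330) to (168,38), leaning outwards. I'll cast these onto planes to get the poses.

```bash
cat >> h.py <<'E'
def ray(c,uv,z):
    R=cv2.Rodrigues(np.array(c['rvec']))[0]; C=-R.T@np.array(c['tvec']).ravel()
    d=R.T@np.array([(uv[0]-c['cx'])/c['fx'],(uv[1]-c['cy'])/c['fy'],1]); return C+d*(z-C[2])/d[2]
E
python3 - <<'E'
from h import *
c=dict(np.load('top0.npz')); W,ok=cloud(c)
f=lambda p,z:ray(c,((p[0]+.5)/6-.5+255,(p[1]+.5)/6-.5+130),z)
K=np.array([f(p,.07) for p in [(188,408),(445,512),(548,245),(285,148)]])
print(K.round(4)); ctr=K.mean(0)
x=(K[2]-K[1])+(K[3]-K[0]); y=(K[0]-K[1])+(K[3]-K[2])
a1=np.arctan2(x[1],x[0]);a2=np.arctan2(-y[0],y[1]); print(ctr,a1,a2,np.linalg.norm(x)/2,np.linalg.norm(y)/2)
yaw=(a1+a2)/2; B=np.array([[np.cos(yaw),-np.sin(yaw),0],[np.sin(yaw),np.cos(yaw),0],[0,0,1]]); o=np.r_[ctr[:2],0]
H=cv2.cvtColor(c['pixels'],cv2.COLOR_RGB2HSV)
roi=np.zeros((400,640),bool); roi[130:225,255:385]=1
teal=roi&ok&(H[...,0]>80)&(H[...,0]<100)&(H[...,1]>100)
q=(W[teal]-o)@B; q=q[(q[:,2]>.08)]
yc=np.polyfit(q[:,2],q[:,1],1); print('cover y per z',yc,'angle',np.pi/2+np.arctan(yc[0]),q.max(0),q.min(0))
yel=roi&ok&(H[...,0]>20)&(H[...,0]<33)&(H[...,1]>120)
q=(W[yel]-o)@B; q=q[q[:,2]>.165]; print('flap top box frame',q.mean(0),q.min(0),q.max(0))
q=lambda n,m: print(n,((W[m]-o)@B).max(0).round(3),((W[m]-o)@B).min(0).round(3))
q('cup',roi&ok&(H[...,2]>150)&(H[...,1]<60)&(np.mgrid[:400,:640][1]>325))
for n,s in [('syrup',(slice(150,195),slice(140,195))),('pitcher',(slice(225,270),slice(130,180))),('tamper',(slice(176,200),slice(354,376))),('cup',(slice(125,162),slice(328,360)))]:
    w=W[s][ok[s]]; w=w[w[:,2]>.03]; print(n,w.mean(0).round(3),w.min(0).round(3),w.max(0).round(3))
print('yaw',yaw,'o',o); np.savez('pose.npz',B=B,o=o)
E
```

```text
[[ 0.571   0.0129  0.07  ]
 [ 0.5109 -0.1256  0.07  ]
 [ 0.656  -0.1859  0.07  ]
 [ 0.7139 -0.0428  0.07  ]]
[ 0.61294057 -0.0853802   0.07      ] -0.38310558479307577 -0.39681385421103027 0.15523537308945565 0.15263548257181012
cover y per z [0.33820957 0.05490473] angle 1.896929058534925 [0.07987935 0.13507886 0.22814923] [-0.07698778  0.08136843  0.08027926]
flap top box frame [-0.08160539 -0.00101642  0.17205773] [-0.08395073 -0.04386746  0.16682975] [-0.07901919  0.04350997  0.17612012]
cup [0.208 0.003 0.067] [ 0.11  -0.081 -0.003]
syrup [0.648 0.376 0.148] [0.619 0.354 0.03 ] [0.687 0.423 0.245]
pitcher [0.414 0.442 0.072] [0.37  0.394 0.03 ] [0.477 0.481 0.105]
tamper [ 0.599 -0.249  0.074] [ 0.581 -0.266  0.031] [ 0.625 -0.234  0.087]
cup [ 0.742 -0.18   0.053] [ 0.694 -0.22   0.03 ] [ 0.807 -0.142  0.067]
yaw -0.389959719502053 o [ 0.61294057 -0.0853802   0.        ]
```

```bash
python3 -m crank '[[[2.17,-1.52,0],[0,0,0]],[[2.17,-1.52,0],[0,0,0]],[[2.17,-1.52,0],[0,0,0]],[[2.17,-1.52,0],[0,0,0]],[[2.17,-1.52,0],[0,0,0]],[[2.17,-1.52,0],[0,0,0]],[[2.17,-1.52,0],[0,0,0]],[[2.17,-1.52,0],[0,0,0]],[[2.17,-1.52,0],[0,0,0]],[[2.17,-1.52,0],[0,0,0]]]' 0
python3 -m crank '[[[2.17,-1.52,0],[0,0,0]],[[2.17,-1.52,0],[0,0,0]],[[2.17,-1.52,0],[0,0,0]],[[2.17,-1.52,0],[0,0,0]],[[2.17,-1.52,0],[0,0,0]],[[2.17,-1.52,0],[0,0,0]],[[2.17,-1.52,0],[0,0,0]],[[2.17,-1.52,0],[0,0,0]],[[2.17,-1.52,0],[0,0,0]],[[2.17,-1.52,0],[0,0,0]]]'
python3 -m crank '[[[0,0,0],[0,0,-4.27]],[[0,0,0],[0,0,-4.27]],[[0,0,0],[0,0,-4.27]],[[0,0,0],[0,0,-4.27]],[[0,0,0],[0,0,-4.27]],[[0,0,0],[0,0,-4.27]],[[0,0,0],[0,0,-4.27]],[[0,0,0],[0,0,-4.27]],[[0,0,0],[0,0,-4.27]],[[0,0,0],[0,0,-4.27]]]'
```

```text
clock: 0.93
eef_pos: [0.3651, -0.2679, 0.2606]
ee_rot: [[0.907, 0.422, -0.0], [0.422, -0.907, 0.0], [-0.0, -0.0, -1.0]]
contact_force: [-0.7, -0.6, 0.5]
opening: 0.0236
gripper_force: 0.0
clock: 1.77
eef_pos: [0.4977, -0.0385, 0.2605]
ee_rot: [[0.907, 0.422, -0.001], [0.422, -0.907, 0.0], [-0.0, -0.0, -1.0]]
contact_force: [0.1, -0.4, -0.3]
opening: 0.0003
gripper_force: 0.0
clock: 2.6
eef_pos: [0.4971, -0.0397, 0.2605]
ee_rot: [[0.377, 0.926, -0.001], [0.926, -0.377, 0.0], [-0.0, -0.001, -1.0]]
contact_force: [-0.1, 0.2, 0.1]
opening: 0.0001
gripper_force: 0.0
```

```bash
cat >> h.py <<'E'
def box():
    from bench import sensors
    s=sensors.sense(); z=np.load('pose.npz'); print('t',s['clock'],'TCP box mm',(1000*((np.array(s['eef_pos'])-z['o'])@z['B'])).round(1),'F',np.array(s['contact_force']).round(1))
def snap(names,f,crop=None):
    from bench import cams
    o=[]
    for n in names:
        c=cams.read_camera(n); np.savez('%s_last.npz'%n,**c); o.append(c['pixels'][:,:,::-1])
    return o
E
python3 - <<'E'
from h import *
box()
a=snap(['side','top'],0)
s=cv2.resize(a[0][110:270,230:430],None,fx=2.5,fy=2.5); t=cv2.resize(a[1][110:270,230:350],None,fx=2.5,fy=2.5)
cv2.imwrite('pics/b.png',np.hstack([s,t]))
E
```

```text
t 2.6 TCP box mm [-124.5   -1.8  260.5] F [-0.1  0.2  0.1]
```

View pics/b.png

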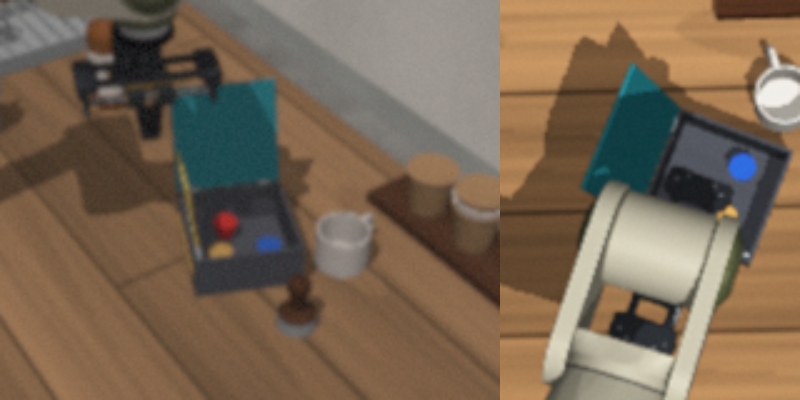

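The side view shows the shut fingers outside the yellow flap and above it, with the cover behind. The top view confirms the gripper's long side runs along the box's x. Next I'll lower outside the flap and begin the arc.

```bash
python3 -m crank '[[[0,0,1.66],[0,0,0]],[[0,0,1.66],[0,0,0]],[[0,0,1.66],[0,0,0]],[[0,0,1.66],[0,0,0]],[[0,0,1.66],[0,0,0]],[[0,0.7,0],[0,0,0]],[[0,0.7,0],[0,0,0]],[[0,0.7,0],[0,0,0]],[[0,0.7,0],[0,0,0]],[[0,0.7,0],[0,0,0]]]'
python3 -m crank '[[[0,0.48,0.05],[0,0,0]],[[0,0.48,0.05],[0,0,0]],[[0,0.48,0.05],[0,0,0]],[[0,0.48,0.05],[0,0,0]],[[0,0.48,0.05],[0,0,0]],[[0,0.45,0.17],[0,0,0]],[[0,0.45,0.17],[0,0,0]],[[0,0.45,0.17],[0,0,0]],[[0,0.45,0.17],[0,0,0]],[[0,0.45,0.17],[0,0,0]]]'
python3 - <<'E'
from h import *
box()
a=snap(['side','top'],0)
s=cv2.resize(a[0][110:270,230:430],None,fx=2.5,fy=2.5); t=cv2.resize(a[1][110:270,230:350],None,fx=2.5,fy=2.5)
cv2.imwrite('pics/c.png',np.hstack([s,t]))
E
```

```text
clock: 3.53
eef_pos: [0.5307, -0.0535, 0.1786]
ee_rot: [[0.38, 0.925, 0.001], [0.925, -0.38, -0.0], [0.0, 0.001, -1.0]]
contact_force: [-1.2, 0.4, 1.2]
opening: 0.0004
gripper_force: 0.5
clock: 4.37
eef_pos: [0.573, -0.0709, 0.1665]
ee_rot: [[0.38, 0.925, -0.0], [0.925, -0.38, 0.0], [-0.0, -0.0, -1.0]]
contact_force: [-0.3, -0.2, -0.2]
opening: 0.0006
gripper_force: 0.4
t 4.3667 TCP box mm [-42.4  -1.8 166.5] F [-0.3 -0.2 -0.2]
```

View pics/c.png

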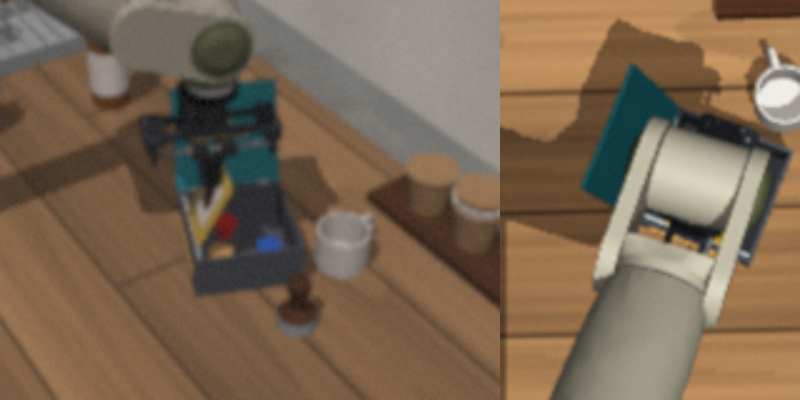

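The side view shows the flap (190–232, 175–245) tilted inwards to about 60°, with the fingertips on its outer face at (208,195). The box hasn't moved, so I'll finish the arc.

```bash
python3 -m crank '[[[0,0.39,0.28],[0,0,0]],[[0,0.39,0.28],[0,0,0]],[[0,0.39,0.28],[0,0,0]],[[0,0.39,0.28],[0,0,0]],[[0,0.39,0.28],[0,0,0]],[[0,0.3,0.38],[0,0,0]],[[0,0.3,0.38],[0,0,0]],[[0,0.3,0.38],[0,0,0]],[[0,0.3,0.38],[0,0,0]],[[0,0.3,0.38],[0,0,0]]]'
python3 -m crank '[[[0,0.19,0.44],[0,0,0]],[[0,0.19,0.44],[0,0,0]],[[0,0.19,0.44],[0,0,0]],[[0,0.19,0.44],[0,0,0]],[[0,0.19,0.44],[0,0,0]],[[0,0.07,0.45],[0,0,0]],[[0,0.07,0.45],[0,0,0]],[[0,0.07,0.45],[0,0,0]],[[0,0.07,0.45],[0,0,0]],[[0,0.07,0.45],[0,0,0]]]'
python3 -c "
from h import *
box()"
```

```text
clock: 5.3
eef_pos: [0.6048, -0.084, 0.1333]
ee_rot: [[0.38, 0.925, -0.0], [0.925, -0.38, 0.0], [-0.0, -0.0, -1.0]]
contact_force: [-1.5, -0.6, 0.7]
opening: 0.0003
gripper_force: 0.4
clock: 6.13
eef_pos: [0.6165, -0.0888, 0.0888]
ee_rot: [[0.38, 0.925, -0.0], [0.925, -0.38, 0.0], [-0.0, -0.0, -1.0]]
contact_force: [-0.8, 0.1, 1.2]
opening: 0.0005
gripper_force: 0.3
t 6.1333 TCP box mm [ 4.6 -1.8 88.8] F [-0.8  0.1  1.2]
```

Press the last few mm, to z = 86, hold briefly, then look.

```bash
python3 -m crank '[[[0,0,0.1],[0,0,0]],[[0,0,0.1],[0,0,0]],[[0,0,0.1],[0,0,0]],[[0,0,0],[0,0,0]],[[0,0,0],[0,0,0]],[[0,0,0],[0,0,0]],[[0,0,0],[0,0,0]],[[0,0,0],[0,0,0]],[[0,0,0],[0,0,0]],[[0,0,0],[0,0,0]]]'
python3 - <<'E'
from h import *
box()
a=snap(['side','top'],0)
c=dict(np.load('side_last.npz')); W,ok=cloud(c); z=np.load('pose.npz'); Q=(W-z['o'])@z['B']*1000
H=cv2.cvtColor(c['pixels'],cv2.COLOR_RGB2HSV)
m=ok&(H[...,0]>20)&(H[...,0]<33)&(H[...,1]>120)&(abs(Q[...,0])<90)&(abs(Q[...,1])<50)&(Q[...,2]>45)
q=Q[m]; print(len(q),q.min(0),q.max(0)); print(np.linalg.lstsq(np.c_[q[:,0]+70,np.ones(len(q))],q[:,2],rcond=None)[0])
s=cv2.resize(a[0][110:270,230:430],None,fx=3,fy=3)
cv2.imwrite('pics/d.png',s)
E
```

```text
clock: 6.97
eef_pos: [0.6164, -0.0887, 0.0873]
ee_rot: [[0.38, 0.925, 0.0], [0.925, -0.38, -0.0], [-0.0, 0.0, -1.0]]
contact_force: [-4.2, 1.7, 8.5]
opening: 0.0002
gripper_force: 4.1
t 6.9667 TCP box mm [ 4.5 -1.8 87.3] F [-4.2  1.7  8.5]
163 [-63.17869886 -46.85053193  59.84823793] [ 42.49925254  47.14397017 104.31299482]
[-8.05576818e-04  6.69481958e+01]
```

View pics/d.png

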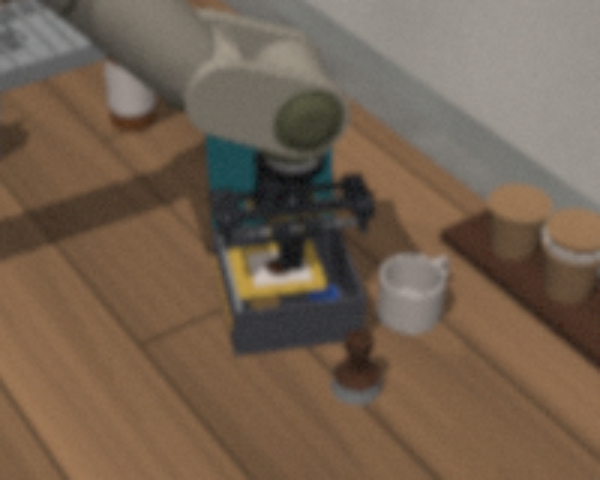

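The side view shows the yellow flap lying flat inside the box at about (278,270), with the tips pressing on it. The fitted slope is about 0, and the 8.5 N push means it is on its stop. The cover still stands, so next I'll go up and over to its outer side.

```bash
python3 -m crank '[[[0,0,-3.8],[0,0,0]],[[0,0,-3.8],[0,0,0]],[[0,0,-3.8],[0,0,0]],[[0,0,-3.8],[0,0,0]],[[0,0,-3.8],[0,0,0]],[[3.34,0,0],[0,0,0]],[[3.34,0,0],[0,0,0]],[[3.34,0,0],[0,0,0]],[[3.34,0,0],[0,0,0]],[[3.34,0,0],[0,0,0]]]'
python3 - <<'E'
from h import *
box()
a=snap(['side','top'],0)
c=dict(np.load('side_last.npz')); W,ok=cloud(c); z=np.load('pose.npz'); Q=(W-z['o'])@z['B']*1000
H=cv2.cvtColor(c['pixels'],cv2.COLOR_RGB2HSV)
n=(abs(Q[...,0])<90)&ok
m=n&(H[...,0]>20)&(H[...,0]<33)&(H[...,1]>120)&(abs(Q[...,1])<50)&(Q[...,2]>45)
q=Q[m]; print('flap',len(q),q.min(0),q.max(0),np.polyfit(q[:,0]+70,q[:,2],1))
m=n&(H[...,0]>80)&(H[...,0]<100)&(H[...,1]>100)&(Q[...,2]>75)&(Q[...,1]>70)&(Q[...,1]<150)
q=Q[m]; k=np.polyfit(q[:,2],q[:,1],1); print('cover',len(q),q.min(0),q.max(0),k,np.pi/2+np.arctan(k[0]))
E
```

```text
clock: 7.9
eef_pos: [0.6803, 0.0672, 0.2764]
ee_rot: [[0.38, 0.925, 0.0], [0.925, -0.38, 0.0], [0.0, 0.0, -1.0]]
contact_force: [0.9, -0.4, -0.7]
opening: -0.0
gripper_force: 0.0
t 7.9 TCP box mm [  4.3 166.8 276.4] F [ 0.9 -0.4 -0.7]
flap 183 [-63.86099127 -48.13154592  61.60211907] [41.03613382 47.77559334 73.46649898] [-2.97546596e-04  6.68683465e+01]
cover 1592 [-76.55519582  75.97895888  75.07293829] [ 80.95146309 136.53947412 222.31955438] [ 0.32843936 58.39951192] 1.8881358618423303
```

```bash
python3 -m crank '[[[0,0,0.98],[0,0,0]],[[0,0,0.98],[0,0,0]],[[0,0,0.98],[0,0,0]],[[0,0,0.98],[0,0,0]],[[0,0,0.98],[0,0,0]],[[-0.6,0,0],[0,0,0]],[[-0.6,0,0],[0,0,0]],[[-0.6,0,0],[0,0,0]],[[-0.6,0,0],[0,0,0]],[[-0.6,0,0],[0,0,0]]]'
python3 -m crank '[[[-0.6,0,0],[0,0,0]],[[-0.6,0,0],[0,0,0]],[[-0.6,0,0],[0,0,0]],[[-0.6,0,0],[0,0,0]],[[-0.6,0,0],[0,0,0]],[[-0.6,0,0],[0,0,0]],[[-0.6,0,0],[0,0,0]],[[0,0,0],[0,0,0]],[[0,0,0],[0,0,0]],[[0,0,0],[0,0,0]]]'
python3 - <<'E'
from h import *
box()
a=snap(['side','top'],0)
s=cv2.resize(a[0][90:270,230:430],None,fx=2.5,fy=2.5); t=cv2.resize(a[1][90:270,230:350],None,fx=2.5,fy=2.5)
cv2.imwrite('pics/e.png',np.hstack([s,t]))
E
```

```text
clock: 8.83
eef_pos: [0.6688, 0.0375, 0.2284]
ee_rot: [[0.38, 0.925, 0.003], [0.925, -0.38, 0.0], [0.001, 0.002, -1.0]]
contact_force: [0.7, 1.4, 2.7]
opening: 0.0003
gripper_force: 1.4
clock: 9.67
eef_pos: [0.6526, -0.0011, 0.227]
ee_rot: [[0.38, 0.925, -0.001], [0.925, -0.38, -0.0], [-0.0, -0.001, -1.0]]
contact_force: [-0.5, -0.3, -0.3]
opening: 0.0006
gripper_force: 0.0
t 9.6667 TCP box mm [  4.6  93.  227. ] F [-0.5 -0.3 -0.3]
```

View pics/e.png

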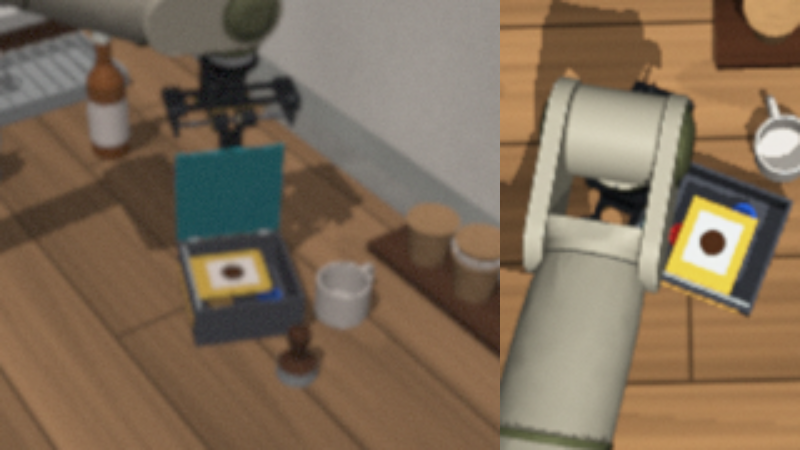

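The side view shows the cover (178–283, 148–235) pushed to about upright, with the tips behind its outer face and the flap still flat. Next I'll follow the closing arc.

```bash
python3 -m crank '[[[-0.66,0,0.05],[0,0,0]],[[-0.66,0,0.05],[0,0,0]],[[-0.66,0,0.05],[0,0,0]],[[-0.66,0,0.05],[0,0,0]],[[-0.66,0,0.05],[0,0,0]],[[-0.67,0,0.24],[0,0,0]],[[-0.67,0,0.24],[0,0,0]],[[-0.67,0,0.24],[0,0,0]],[[-0.67,0,0.24],[0,0,0]],[[-0.67,0,0.24],[0,0,0]]]'
python3 -m crank '[[[-0.58,0,0.4],[0,0,0]],[[-0.58,0,0.4],[0,0,0]],[[-0.58,0,0.4],[0,0,0]],[[-0.58,0,0.4],[0,0,0]],[[-0.58,0,0.4],[0,0,0]],[[-0.45,0,0.54],[0,0,0]],[[-0.45,0,0.54],[0,0,0]],[[-0.45,0,0.54],[0,0,0]],[[-0.45,0,0.54],[0,0,0]],[[-0.45,0,0.54],[0,0,0]]]'
python3 -c "
from h import *
box()"
```

```text
clock: 10.6
eef_pos: [0.6271, -0.063, 0.2123]
ee_rot: [[0.38, 0.925, -0.0], [0.925, -0.38, 0.0], [0.0, -0.0, -1.0]]
contact_force: [1.6, 2.2, -0.8]
opening: 0.0004
gripper_force: 0.8
clock: 11.43
eef_pos: [0.6077, -0.1103, 0.1651]
ee_rot: [[0.38, 0.925, 0.0], [0.925, -0.38, 0.0], [0.0, -0.0, -1.0]]
contact_force: [0.2, 1.5, 0.6]
opening: 0.0008
gripper_force: 0.7
t 11.4333 TCP box mm [  4.7 -25.1 165.1] F [0.2 1.5 0.6]
```

```bash
python3 -m crank '[[[-0.3,0,0.64],[0,0,0]],[[-0.3,0,0.64],[0,0,0]],[[-0.3,0,0.64],[0,0,0]],[[-0.3,0,0.64],[0,0,0]],[[-0.3,0,0.64],[0,0,0]],[[-0.12,0,0.6],[0,0,0]],[[-0.12,0,0.6],[0,0,0]],[[-0.12,0,0.6],[0,0,0]],[[-0.12,0,0.6],[0,0,0]],[[-0.12,0,0.6],[0,0,0]]]'
python3 -m crank '[[[0,0,0.1],[0,0,0]],[[0,0,0.1],[0,0,0]],[[0,0,0.1],[0,0,0]],[[0,0,0.1],[0,0,0]],[[0,0,0.1],[0,0,0]],[[0,0,0.1],[0,0,0]],[[0,0,0],[0,0,0]],[[0,0,0],[0,0,0]],[[0,0,0],[0,0,0]],[[0,0,0],[0,0,0]]]'
python3 -c "
from h import *
box()"
```

```text
clock: 12.27
eef_pos: [0.5999, -0.1294, 0.1031]
ee_rot: [[0.38, 0.925, 0.0], [0.925, -0.38, 0.0], [0.0, -0.0, -1.0]]
contact_force: [1.1, 0.5, 1.6]
opening: 0.0007
gripper_force: 0.6
clock: 13.1
eef_pos: [0.5999, -0.1296, 0.0989]
ee_rot: [[0.38, 0.925, 0.001], [0.925, -0.38, -0.001], [-0.0, 0.001, -1.0]]
contact_force: [-3.6, 0.4, 8.9]
opening: 0.0003
gripper_force: 4.1
t 13.1 TCP box mm [  4.8 -45.8  98.9] F [-3.6  0.4  8.9]
```

It reached the stop at the expected height (98.9 mm) with 9 N. Retract and check.

```bash
python3 -m crank '[[[0,0,-1],[0,0,0]],[[0,0,-2],[0,0,0]],[[0,0,-3],[0,0,0]],[[0,0,-3],[0,0,0]],[[0,0,-3],[0,0,0]],[[0,0,-3],[0,0,0]],[[0,0,-1],[0,0,0]],[[0,0,0],[0,0,0]],[[0,0,0],[0,0,0]],[[0,0,0],[0,0,0]]]'
python3 - <<'E'
from h import *
box()
a=snap(['side','top'],0)
z=np.load('pose.npz')
for nme in ['side','top']:
    c=dict(np.load(nme+'_last.npz')); W,ok=cloud(c); Q=(W-z['o'])@z['B']*1000
    H=cv2.cvtColor(c['pixels'],cv2.COLOR_RGB2HSV)
    m=ok&(abs(Q[...,0])<100)&(abs(Q[...,1])<100)&(H[...,0]>80)&(H[...,0]<100)&(H[...,1]>100)&(Q[...,2]>60)&(Q[...,2]<100)
    q=Q[m]; print(nme,len(q),q.min(0).round(),q.max(0).round(),'tilt y,x,z0',np.linalg.lstsq(np.c_[q[:,1],q[:,0],np.ones(len(q))],q[:,2],rcond=None)[0].round(3))
s=cv2.resize(a[0][90:270,230:430],None,fx=2.5,fy=2.5); t=cv2.resize(a[1][90:270,260:380],None,fx=2.5,fy=2.5)
cv2.imwrite('pics/f.png',np.hstack([s,t]))
E
```

```text
clock: 13.93
eef_pos: [0.5994, -0.1293, 0.2558]
ee_rot: [[0.38, 0.925, -0.003], [0.925, -0.38, 0.001], [0.0, -0.003, -1.0]]
contact_force: [0.3, -0.5, 0.3]
opening: -0.0
gripper_force: 0.0
t 13.9333 TCP box mm [  4.2 -45.8 255.8] F [ 0.3 -0.5  0.3]
side 868 [-78. -83.  65.] [79. 77. 85.] tilt y,x,z0 [ 1.20e-02 -0.00e+00  7.79e+01]
top 356 [-78. -78.  69.] [77. 81. 85.] tilt y,x,z0 [-6.0000e-03 -1.0000e-03  7.6446e+01]
```

View pics/f.png

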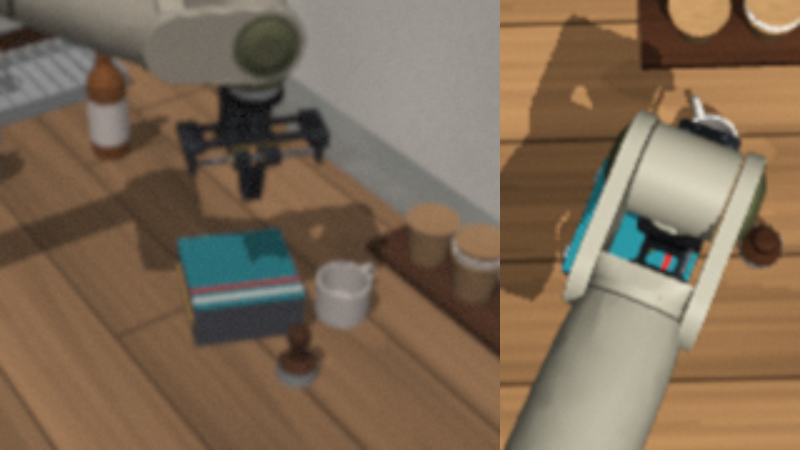

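The side view shows the cover lying level on the rim (180–302, 232–305), with a tilt of about 0.01 rad. The box, mug and tamper haven't moved, and the gripper is clear.

```bash
python3 -c "
from bench import sign_off
print(sign_off())"
```

```text
the job is handed in; nothing more can be done
None
```

The flap is folded flat and the cover is shut on top; the last pictures show the box, mug and tamper unmoved, and I handed the job in at about 14 s (the sign-off returned no verdict).

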